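Square a flange plate into the marking-out corner

TASK

Take the flat aluminium flange plate out of its slanted wooden rest, stand it upright on its long thin edge on the steel marking-out plate, and press it into the corner there so that its broad face lies flush along the long fence and its short end butts against the end stop, both at the same time, ready for scribing. Finish while you are still holding it there, gripped and pressed against both: do not let go. Leave the other loose things on the bench and on the marking-out plate where they are.

Things in the scene. Friction and masses are not known exactly. Their poses are not given: they have to be found in the camera images.
- plate_center (a point): centre of the flange plate: flat bare aluminium, 120 mm long (y), 80 mm high (z), 12 mm thick (x), 0.2 to 0.35 kg, 37 mm bore in the middle, a hole near each corner. Its upper long edge is 40 mm along +z, solid for 21 mm in the middle. At the start it leans in the rest 30 degrees off vertical, upper edge towards the rest's -x, length along the rest's y
- flange_plate: the same flange plate, same axes; origin at the middle of its lower long edge
- rest: fixed slanted wooden rest, 120 (x) by 150 mm (y), board 12 mm thick; origin under its centre. Two cheeks 14 mm wide at y = -50 and +50 mm carry the plate's underside up to 62 mm from its lower edge; between them it is open for a finger. A ledge with a lip 6 mm high holds the lower edge. The plate comes out along its own +z
- marking_plate: fixed marking-out plate of ground, lightly oiled steel (slippery, as its fences) with T-slots, 200 (x) by 300 mm (y), 30 mm thick; origin under its centre, so its surface is at z = 30 mm. Carries the long fence and the end stop, square to each other; their corner opens to -x and -y. Stands left or right of the rest, turned up to 17 degrees
- long_fence: rigid fixed steel bar 20 (x) by 230 (y) by 40 mm high along the far side of the marking-out plate; origin at the centre of its underside, axes as the marking-out plate's. Its working face looks to -x, 10 mm from its origin
- end_stop: rigid fixed steel bar 110 (x) by 20 (y) by 40 mm high on the marking-out plate, its place along the long fence varies; origin at the centre of its underside, axes as the marking-out plate's. Its working face looks to -y, 10 mm from its origin. A nut stands 16 mm above its top, 41 mm to -x of its origin
- injector_a: bystander, fuel injector about 190 mm long lying on the bench near the rest, up to 30 mm high
- spanner: bystander, open-ended spanner 160 mm long lying near the rest
- gasket_ring: bystander, steel ring 68 mm across, 12 mm high, lying near the rest
- square: bystander, engineer's square lying on the near (-x, -y) part of the marking-out plate: stock 70 mm long, 16 mm high, thin blade 100 mm
- v_block: bystander, dark steel V-block 60 by 45 mm, 40 mm high, on the bench behind the marking-out plate
- injector_b: bystander, second fuel injector lying on the bench behind the marking-out plate
Mind the look-alikes: they are no part of the job. What is shaped like the flange_plate but blue is not meant.

How it is judged (in metres and radians):
At the end, for the whole second after the job is handed in: The flange plate stands upright on its long edge on the marking-out plate (height 3 mm, 3 degrees), flush on the long fence (3 degrees) and home in the corner (3 mm), pressing on fence and end stop with over 1 N each, at rest, the fingers still on it (over 4 N) (contact force between flange_plate and long_fence above 1 N and contact force between flange_plate and end_stop above 1 N and contact force between the fingers and flange_plate above 4 N and angle between the x axis of plate_center and the x axis of long_fence, either way round below 0.05 rad and angle between the z axis of plate_center and the z axis of marking_plate, either way round below 0.05 rad and z of plate_center in the frame of marking_plate between 0.067 and 0.073 m and x of plate_center in the frame of long_fence between -0.019 and -0.013 m and y of plate_center in the frame of end_stop between -0.073 and -0.067 m and linear speed of flange_plate below 0.02 m/s); the arm keeps its last pose, push and grip.
It fails at once if a bystander is disturbed (moved more than 20 mm) (distance of any of injector_a, injector_b, spanner, gasket_ring, square, v_block from where it was at the start of the episode above 0.02 m).
It also fails if it takes over 54 s, if anything falls off the work surface, if the arm or the gripper's body presses on something with over 40 N, if the wrist force passes 120 N, or if a joint passes its speed limit or range.

ROBOT

A 7-joint arm with a two-finger parallel gripper is mounted at the origin on the work surface. World frame = base frame: x ahead of the robot, y to its left, z up, the work surface at z = 0. Lengths are in mm, angles in rad, forces in N, time in s.
With the tool pointing down it reaches from about 400 to 875 mm from the base axis. Payload 6.5 kg.
Tool frame: the origin (TCP) lies between the finger pads; the fingertips stand 22 mm ahead of it and the grasp point (between the pads) lies 3 mm ahead of it (tips_ahead is the z of the fingertips in the tool frame, in mm); z points along the fingers, y is the direction in which the jaws open and shut (so a half turn about z gives the same grasp; the last joint's range is limited). The gripper opens to 85 mm and grips with 20 to 120 N. Pads are 22 mm wide; open, the fingers measure 114 mm over their backs; the gripper's body (76 mm by 85 mm) begins 54 mm behind the grasp point. The pads swing forward as they close: fully open they stand 13 mm farther back than shut.
Start: joints at [1.124, 0.536, -0.004, 1.538, 0.003, 1.067, -0.071], TCP at [241.577, -603.432, 253.29] pointing down, gripper open.
Joint ranges: [-2.7, 2.7], [-0.37, 2.16], [-1.27, 1.26], [0.24, 2.4], [-1.31, 4.45], [0.19, 1.91], [-2.76, 2.76]. Speed limits (rad/s): [2.39, 2.39, 3.14, 3.14, 3.14, 3.14, 3.14].

INTERFACE

Orientations are given as a 3x3 rotation matrix whose columns are the frame's x, y, z axes.
In Python, from workcell import move_pose, line_to, goto_joints, gripper_open, close, wait, solve_ik, get_image, MotionError, hand_in, get_clock, get_joint_pos, get_qvel, get_joint_torque, get_tcp_pos, get_orientation, get_contact_force, get_moment, get_opening, tips_ahead gives the robot as it stands. Calls block until the motion is done:
- move_pose(position, orientation): joint-space move of the TCP to a pose.
- line_to(position, rot=None, vel=150): straight line of the TCP; rot=None keeps the orientation; vel is the mean speed in mm/s.
- goto_joints(angles): joint-space move.
- gripper_open() and close(f_grip=None): open the fingers fully, or close them until they stop; f_grip is the grip in N (None keeps the last).
- wait(seconds).
- solve_ik(position, orientation): joint angles nearest the present ones, or None.
- get_image(name): name is "side" or "top" or "wrist"; returns a dict with "frame" (384x512x3 uint8, red, green, blue), "vertical_fov" (degrees; the focal length in pixels is half the picture's height over the tangent of half this angle, whatever the lens; pixels are square), "cx", "cy" (the principal point, pixels), "position" and "orientation" of the camera in the world; the wrist camera has in their place "tool_from_camera" (4x4, takes a point from camera to tool coordinates, whose origin is the TCP and whose axes are the flange's). Camera axes: x right, y down, z forward; pixel columns grow to the right and rows downward; lengths in mm; the calibration is good to about 2 mm. A picture is of the moment at which its call begins: read the wrist's pose just before it. There is no depth.
A pose or a line that the arm cannot do raises MotionError and nothing moves.
- hand_in(): hands the job in, once; it reports no verdict.
Readings, each from a call of its own:
- get_clock(): time.
- get_joint_pos(): joint angles.
- get_qvel(): joint speeds.
- get_joint_torque(): joint torques, N m.
- get_tcp_pos(): TCP position.
- get_orientation(): TCP orientation.
- get_contact_force(): force on the tool from outside, world axes, zero at the start.
- get_moment(): the same for the moment, N m.
- get_opening(): finger opening in mm.
Only numpy, scipy, OpenCV 4.12 (cv2) and the standard library are available. Lean on these libraries where they do the work, as an engineer would, in place of code of your own. Each camera call takes 0.05 s, during which the arm holds its last target. There are 200 camera calls.

## Working session

There is one attempt and no reset: what is moved stays moved. The work goes in short steps, each a Python script; the robot and the scene stay as the last script left them, time stands still between calls to the robot, and variables do not carry over. Pictures are saved under pics/ and viewed, about 8 in all and at most 12, crops included, and the job is handed in when it is done.

```bash
mkdir -p pics; ls
cat > h.py <<'E'
import numpy as np, cv2
from workcell import *
def shot(n,save):
    p=np.array(get_tcp_pos());R=np.array(get_orientation())
    d=get_image(n); cv2.imwrite('pics/'+save+'.png',d['frame'][:,:,::-1])
    if n=='wrist':
        T=np.array(d['tool_from_camera']); d['position']=p+R@T[:3,3]; d['orientation']=R@T[:3,:3]
    d['frame']=None
    np.save('pics/'+save+'.npy',d,allow_pickle=True); return d
def ray(d,u,v):
    f=192/np.tan(np.radians(d['vertical_fov'])/2)
    r=np.array(d['orientation'])@np.array([(u-d['cx'])/f,(v-d['cy'])/f,1.]); return np.array(d['position']),r
def onz(d,u,v,z):
    o,r=ray(d,u,v); return o+r*(z-o[2])/r[2]
def proj(d,P):
    f=192/np.tan(np.radians(d['vertical_fov'])/2)
    c=np.array(d['orientation']).T@(np.array(P)-d['position']); return c[:2]/c[2]*f+[d['cx'],d['cy']]
def load(s): return np.load('pics/'+s+'.npy',allow_pickle=True).item()
E
python3 - <<'E'
from h import *
for n in('top','side'):
    d=shot(n,n+'0'); print(n,d['vertical_fov'],d['cx'],d['cy'],np.round(d['position']),np.round(d['orientation'],3).tolist())
print(get_clock(),get_contact_force())
a=cv2.imread('pics/top0.png');b=cv2.imread('pics/side0.png')
cv2.imwrite('pics/t0.png',cv2.resize(a,(800,600),interpolation=cv2.INTER_CUBIC))
cv2.imwrite('pics/s0.png',cv2.resize(b,(800,600),interpolation=cv2.INTER_CUBIC))
E
```

```text
pics
top 57.351357082842995 251.81967521463523 194.66681791760976 [ 388.  -21. 1125.] [[-0.026, -0.99, 0.14], [-1.0, 0.028, 0.014], [-0.017, -0.14, -0.99]]
side 44.09691558889013 253.8185461452145 188.65366070534438 [392. 869. 841.] [[-0.985, -0.105, 0.14], [-0.174, 0.654, -0.736], [-0.014, -0.749, -0.663]]
0.1 [ 0.0460152  -0.12324988  0.43434813]
```

View pics/t0.png

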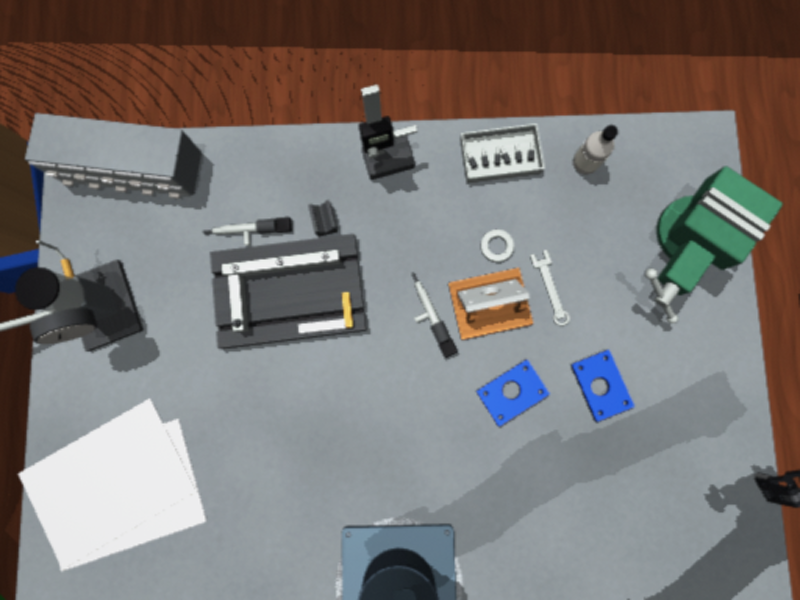

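View pics/s0.png

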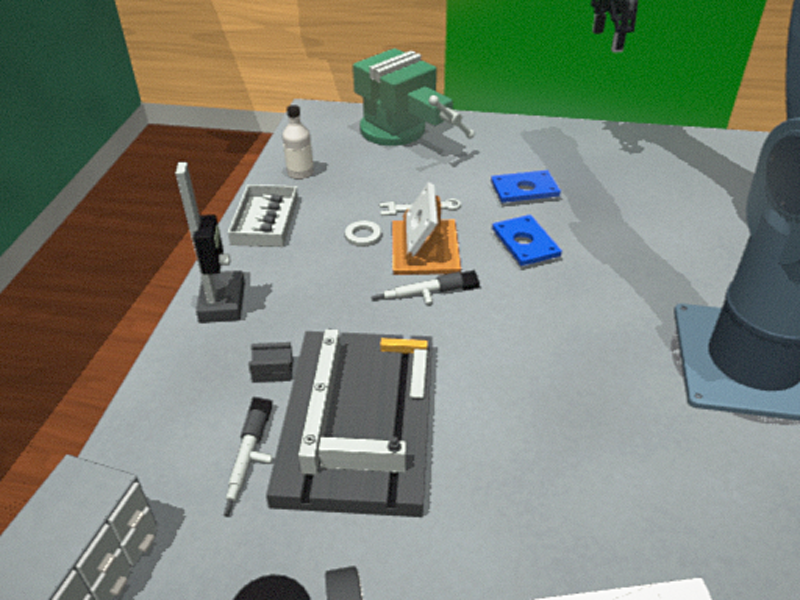

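Top view (800×600): rest orange around (490,303) holding the aluminium plate (bright, ~(492,294)). The marking-out plate is at (290,292), with the fence along (280,262) and the end stop at (236,302). The look-alikes are two blue plates at (512,392) and (602,385), which are not meant. The bare-aluminium one in the slanted rest fits the description.

```bash
cat > m.py <<'E'
from h import *
d=load('top0');a=cv2.imread('pics/top0.png');hsv=cv2.cvtColor(a,cv2.COLOR_BGR2HSV)
def box(m,x0,y0,x1,y1,z,name):
    k=np.zeros_like(m);s=.64;k[int(y0*s):int(y1*s),int(x0*s):int(x1*s)]=1
    c=max(cv2.findContours(m*k,cv2.RETR_EXTERNAL,cv2.CHAIN_APPROX_NONE)[0],key=cv2.contourArea)
    P=np.array([onz(d,*q,z)[:2] for q in c[:,0].astype(float)],np.float32)
    r=cv2.minAreaRect(P);print(name,np.round(r[0],1),np.round(r[1],1),round(r[2],2),len(c));return r
V=hsv[:,:,2];S=hsv[:,:,1]
br=((V>165)&(S<60)).astype(np.uint8)
box((V<95).astype(np.uint8),205,225,372,355,30,'marking')
box(br,215,240,345,276,70,'fence')
box(br,225,276,246,335,70,'stop')
box(((S>130)&(hsv[:,:,0]<20)).astype(np.uint8),440,260,540,345,12,'rest')
box(br,450,270,535,315,80,'plate')
c=a[150:240,130:345];cv2.imwrite('pics/c1.png',cv2.resize(c,None,fx=3.7,fy=3.7,interpolation=cv2.INTER_CUBIC))
E
python3 m.py
```

```text
marking [589.5 207.5] [233.3 301.5] 5.79 329
fence [628.6 216.3] [ 19.6 227.9] 5.56 173
stop [560.3 304.1] [89.2 19.9] 5.9 66
rest [ 542.5 -203. ] [118.  147.3] 10.76 237
plate [ 548.6 -202.6] [ 41.4 131.1] 10.58 99
```

```bash
cat >> h.py <<'E'
def rz(a): a=np.radians(a);return np.array([[np.cos(a),-np.sin(a),0],[np.sin(a),np.cos(a),0],[0,0,1]])
def frame(yaw,lean,flip):  # plate frame -> tool orientation and plate R
    t=np.radians(lean);Rp=rz(yaw)@np.array([[np.cos(t),0,-np.sin(t)],[0,1,0],[np.sin(t),0,np.cos(t)]])
    s=-1 if flip else 1
    y=s*Rp[:,0];z=-Rp[:,2];return np.c_[np.cross(y,z),y,z],Rp
E
python3 - <<'E'
from h import *
print(np.round(get_orientation(),2).tolist(),tips_ahead if not callable(tips_ahead) else tips_ahead())
print(np.round(get_image('wrist')['tool_from_camera'],2).tolist())
for fl in(0,1):
    R,Rp=frame(10.7,30,fl);p=np.array([530,-205,90.])
    for k in(-10,150): print(fl,k,np.round(solve_ik(p+k*Rp[:,2],R),2) if solve_ik(p+k*Rp[:,2],R) is not None else None)
    R2,_=frame(5.7,0,fl)
    for z in (100,220):
        q=solve_ik([600,240,z],R2);print(fl,z,None if q is None else np.round(q,2))
E
```

```text
[[0.93, 0.37, -0.0], [0.37, -0.93, 0.0], [-0.0, -0.0, -1.0]] 22.0
[[-0.0, -0.97, -0.26, 65.64], [1.0, -0.0, -0.0, 0.01], [0.0, -0.26, 0.97, -119.62], [0.0, 0.0, 0.0, 1.0]]
0 -10 [ 1.15  0.79 -0.88  2.14  1.55  0.23 -0.75]
0 150 [ 1.12  0.28 -0.62  2.22 -0.57  0.35  1.25]
0 100 [-0.02  0.82 -0.65  1.62  0.59  0.92 -0.79]
0 220 [ 0.11  0.73 -0.88  1.54  0.6   1.16 -0.79]
1 -10 [ 1.15  0.79 -0.88  2.14  1.55  0.23  2.39]
1 150 [ 0.65  0.22 -0.09  2.24 -0.9   0.43 -1.6 ]
1 100 [ 0.21  1.02 -1.08  1.6   0.97  1.14  2.12]
1 220 [ 0.21  0.82 -1.08  1.54  0.75  1.24  2.25]
```

View pics/c1.png

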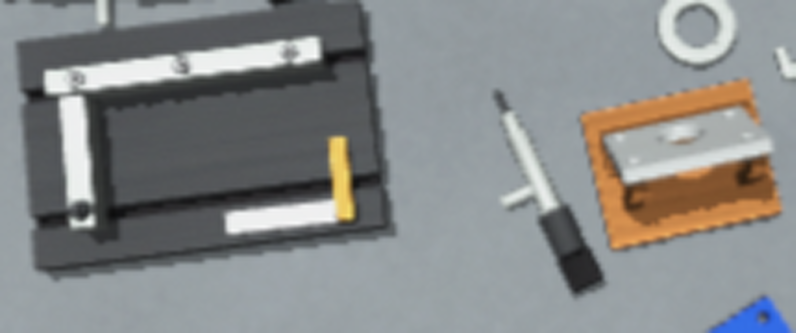

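The crop shows a bare-metal plate with bore and corner holes leaning in the orange rest at crop (690,145), near edge raised. This is the target.

Run:
```python
from h import *
R0=np.array(get_orientation())
R,Rp=frame(10.7,30,0);p=np.array([530,-205,90.])
move_pose([370,-380,330],R0); print(get_clock(),np.round(get_joint_pos(),2))
for k in (150,120,100):
    try: move_pose(p+k*Rp[:,2],R);break
    except MotionError as e: print(k,e)
print(get_clock(),np.round(get_joint_pos(),2),np.round(get_tcp_pos(),1))
for kk in(80,40,0,-10):
    q=solve_ik(p+kk*Rp[:,2],R);print(kk,None if q is None else np.round(q,2))
wait(.2);d=shot('wrist','w1');a=cv2.imread('pics/w1.png');cv2.imwrite('pics/w1b.png',cv2.resize(a,(800,600),interpolation=cv2.INTER_CUBIC))
```

```text
1.2 [ 0.78  0.26 -0.07  1.76  0.02  1.13 -0.49]
2.8167 [ 1.    0.26 -0.48  2.22 -0.68  0.37  1.35] [ 456.5 -219.7  220. ]
80 [ 0.81  0.4  -0.35  2.22 -0.97  0.24  1.62]
40 [ 1.35  0.78 -1.09  2.17  1.32  0.34 -0.48]
0 [ 1.17  0.77 -0.89  2.15  1.48  0.22 -0.68]
-10 [ 1.15  0.79 -0.88  2.14  1.55  0.23 -0.75]
```

View pics/w1b.png

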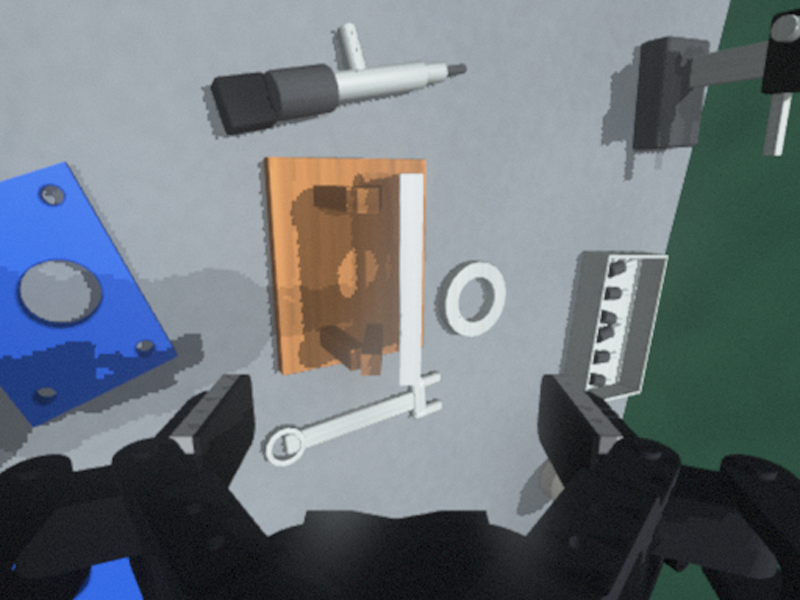

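```bash
cat > e.py <<'E'
from h import *
import sys
def edge(name,yaw,roi):
    d=load(name);a=cv2.imread('pics/%s.png'%name);h=cv2.cvtColor(a,cv2.COLOR_BGR2HSV)
    m=((h[:,:,2]>190)&(h[:,:,1]<40)).astype(np.uint8);k=np.zeros_like(m);x0,y0,x1,y1=roi;k[y0:y1,x0:x1]=1
    m=cv2.morphologyEx(m*k,cv2.MORPH_OPEN,np.ones((4,4),np.uint8))
    c=max(cv2.findContours(m,cv2.RETR_EXTERNAL,cv2.CHAIN_APPROX_NONE)[0],key=cv2.contourArea)
    r=cv2.minAreaRect(c);b=cv2.boxPoints(r);b=b[np.argsort(b[:,1])]
    e1,e2=b[:2].mean(0),b[2:].mean(0);print(r,e1,e2)
    # plane z=h such that the ends are 120 apart
    zs=np.linspace(60,130,701);L=[np.linalg.norm(onz(d,*e1,z)-onz(d,*e2,z)) for z in zs]
    z=zs[np.argmin(abs(np.array(L)-120))];A,B=onz(d,*e1,z),onz(d,*e2,z)
    v=(A-B);v*=np.sign(v[1]);print('edge mid',np.round((A+B)/2,1),'yaw',np.degrees(np.arctan2(-v[0],v[1])),'z',z);return d,(A+B)/2,e1,e2
if __name__=='__main__':
    d,M,e1,e2=edge('w1',10.7,(245,100,285,255))
    for z in(80,85,90,95,100): print(z,np.round((onz(d,*e1,z)+onz(d,*e2,z))/2,1),np.linalg.norm(onz(d,*e1,z)-onz(d,*e2,z)))
    # top view near/upper edge for cross-check
    t=load('top0');print(proj(t,M)/.64)
    s=load('side0');print(proj(s,M)/.64)
E
python3 e.py
```

```text
((269.0, 183.5), (143.0, 26.0), 90.0) [269. 112.] [269. 255.]
edge mid [ 525.  -201.4  121.6] yaw 11.5173472305886 z 121.6
80 [ 554.  -208.9   80. ] 144.70150683483348
85 [ 550.5 -208.    85. ] 141.7304444589289
90 [ 547.  -207.1   90. ] 138.7593820830243
95 [ 543.5 -206.2   95. ] 135.78831970711968
100 [ 540.  -205.3  100. ] 132.8172573312151
[498.66743199 303.72540627]
[434.61737243 193.42208224]
```

Run:
```python
from h import *
import e as E
a=cv2.imread('pics/w1.png');h=cv2.cvtColor(a,cv2.COLOR_BGR2HSV)
g=a.sum(2)/3
print('rows top',g[106:118,262].round(),'bot',g[238:252,259].round())
for v in(120,150,180,210,230): print(v,g[v,248:278].round().astype(int))
```

```text
rows top [152. 149. 154. 152. 159. 210. 233. 234. 234. 233. 232. 233.] bot [225. 226. 226. 227. 226. 227. 226. 228. 209. 177. 171. 169. 142. 118.]
120 [ 89  98  97  98  99 104  97 133 198 231 231 231 231 232 233 234 232 232
 231 230 231 229 217 172 170 172 169 169 169 169]
150 [ 96  94  97 103 103 104 104 131 192 228 227 228 230 231 231 231 230 231
 229 228 229 224 196 155 158 169 169 169 171 166]
180 [101  99 102 102 106 104 103 144 205 224 228 227 227 229 228 231 229 229
 228 226 226 213 170 165 170 170 169 168 170 168]
210 [103 103 101 105 108 106 108 135 188 223 225 226 227 228 227 227 228 228
 224 224 226 209 155 160 169 170 169 170 172 169]
230 [170 166 168 166 165 172 170 179 207 225 226 227 228 226 226 226 227 228
 224 225 225 204 171 171 171 170 171 173 172 172]
```

Run:
```python
from h import *
d=load('w1');e1=(263.1,110.9);e2=(262.4,246.2)
for z in(88,92,96,100,104,108):
    A,B=onz(d,*e1,z),onz(d,*e2,z);v=A-B
    print(z,np.round((A+B)/2,1),round(np.linalg.norm(v),1),np.degrees(np.arctan2(-v[0],v[1])).round(2))
# triangulate upper edge ends with side view: side pic (800) near end top corner ~ ; crop it
b=cv2.imread('pics/side0.png');c=b[105:180,240:305];cv2.imwrite('pics/c2.png',cv2.resize(c,None,fx=8,fy=8,interpolation=cv2.INTER_CUBIC))
```

```text
88 [ 540.3 -202.6   88. ] 129.3 10.8
92 [ 537.6 -202.    92. ] 127.1 10.8
96 [ 535.  -201.3   96. ] 124.9 10.8
100 [ 532.3 -200.7  100. ] 122.7 10.8
104 [ 529.7 -200.1  104. ] 120.5 10.8
108 [ 527.  -199.4  108. ] 118.3 10.8
```

View pics/c2.png

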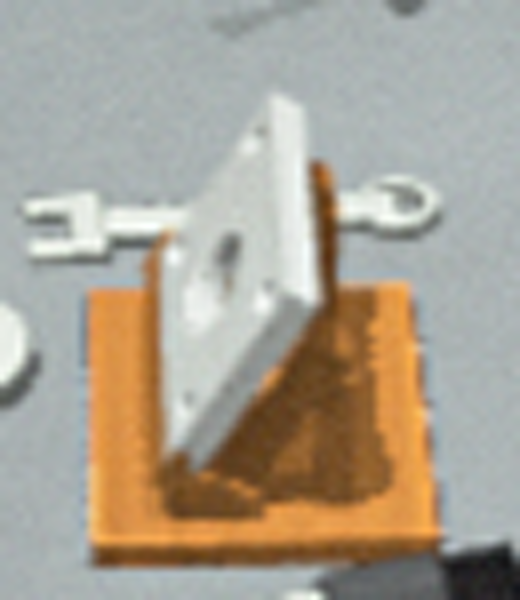

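The side crop shows the plate upper edge running from (288,98) at the far end to (301,297) at the near end. I'll cross this with the wrist rays.

Run:
```python
from h import *
d=load('w1');s=load('side0')
pts=[]
for e,uv in(((263.1,110.9),(277.6,142.1)),((262.4,246.2),(276.0,117.3))):
    o1,r1=ray(d,*e);o2,r2=ray(s,*uv);r1/=np.linalg.norm(r1);r2/=np.linalg.norm(r2)
    t=np.linalg.lstsq(np.c_[r1,-r2],o2-o1,rcond=None)[0]
    P,Q=o1+t[0]*r1,o2+t[1]*r2;print(np.round(P,1),np.round(Q,1));pts.append((P+Q)/2)
v=pts[0]-pts[1];print(np.linalg.norm(v),sum(pts)/2,v)
R,Rp=frame(10.8,30,0);p=np.array([530.5,-200.5,102.5])
try: line_to(p+25*Rp[:,2],vel=100);print('ok')
except MotionError as x: print(x)
print(get_clock(),np.round(get_joint_pos(),2),np.round(get_tcp_pos(),1))
```

```text
[ 517.9 -141.   104.9] [ 517.8 -140.9  104.8]
[ 539.7 -258.5  105.8] [ 538.5 -258.   104.8]
119.19475815804145 [ 528.46793727 -199.58383584  105.06062921] [-21.29678141 117.27590017  -0.44800913]
the arm cannot follow that straight line within its joint ranges
3.0667 [ 1.    0.26 -0.48  2.22 -0.68  0.37  1.35] [ 456.5 -219.1  220. ]
```

```bash
cat > ik.py <<'E'
from h import *
import itertools
# least-squares check of the kinematic branch: only probing, nothing moves
R,Rp=frame(10.8,30,0);M=np.array([528.8,-199.8,105.])
E
python3 - <<'E'
from ik import *
def rot(a): a=np.radians(a);c,s=np.cos(a),np.sin(a);return np.array([[c,0,s],[0,1,0],[-s,0,c]])
for fl in(0,1):
  R,_=frame(10.8,30,fl)
  for phi in(-20,-10,0,10,20):
    for k in(100,60,25,-7):
        q=solve_ik(M+k*Rp[:,2]@np.eye(3),R@rot(phi)); print(fl,phi,k,None if q is None else np.round(q,2))
E
```

```text
0 -20 100 [ 1.19  0.45 -1.06  2.35  1.79  0.48 -1.26]
0 -20 60 [ 1.14  0.61 -1.07  2.33  1.92  0.62 -1.34]
0 -20 25 [ 1.1   0.74 -1.07  2.3   2.    0.73 -1.37]
0 -20 -7 [ 1.08  0.86 -1.07  2.27  2.06  0.82 -1.38]
0 -10 100 [ 1.33  0.47 -1.08  2.28  1.36  0.28 -0.72]
0 -10 60 [ 1.26  0.6  -1.06  2.27  1.66  0.37 -0.99]
0 -10 25 [ 1.21  0.72 -1.06  2.24  1.82  0.47 -1.1 ]
0 -10 -7 [ 1.18  0.83 -1.07  2.22  1.91  0.55 -1.15]
0 0 100 [ 0.95  0.34 -0.49  2.22 -0.68  0.27  1.33]
0 0 60 [ 0.79  0.41 -0.35  2.21 -0.98  0.22  1.61]
0 0 25 [ 1.32  0.78 -1.09  2.16  1.32  0.35 -0.5 ]
0 0 -7 [ 1.16  0.75 -0.9   2.15  1.42  0.23 -0.64]
0 10 100 [ 1.02  0.41 -0.48  2.12 -0.68  0.5   1.4 ]
0 10 60 [ 0.98  0.5  -0.49  2.11 -0.69  0.41  1.42]
0 10 25 [ 0.96  0.58 -0.5   2.09 -0.7   0.34  1.44]
0 10 -7 [ 0.93  0.65 -0.5   2.07 -0.71  0.29  1.47]
0 20 100 [ 1.05  0.5  -0.47  2.02 -0.64  0.71  1.43]
0 20 60 [ 1.01  0.58 -0.46  2.   -0.65  0.63  1.45]
0 20 25 [ 0.98  0.65 -0.46  1.98 -0.66  0.58  1.46]
0 20 -7 [ 0.95  0.71 -0.46  1.96 -0.68  0.53  1.48]
1 -20 100 [ 0.45  0.47  0.28  2.05 -1.02  0.92 -1.3
[... 297 characters left out ...]
 2.12 -1.26  0.6  -1.24]
1 -10 -7 [ 0.54  0.59 -0.01  2.09 -1.25  0.5  -1.23]
1 0 100 [ 0.39  0.3   0.15  2.25 -1.14  0.42 -1.4 ]
1 0 60 [ 0.45  0.39  0.04  2.23 -1.29  0.35 -1.26]
1 0 25 [ 1.32  0.78 -1.09  2.16  1.32  0.35  2.64]
1 0 -7 [ 1.16  0.75 -0.9   2.15  1.42  0.23  2.5 ]
1 10 100 [ 1.33  0.47 -1.08  2.28  1.36  0.28  2.43]
1 10 60 [ 1.26  0.6  -1.06  2.27  1.66  0.37  2.15]
1 10 25 [ 1.21  0.72 -1.06  2.24  1.82  0.47  2.04]
1 10 -7 [ 1.18  0.83 -1.07  2.22  1.91  0.55  1.99]
1 20 100 [ 1.19  0.45 -1.06  2.35  1.79  0.48  1.88]
1 20 60 [ 1.14  0.61 -1.07  2.33  1.92  0.62  1.8 ]
1 20 25 [ 1.1   0.74 -1.07  2.3   2.    0.73  1.77]
1 20 -7 [ 1.08  0.86 -1.07  2.27  2.06  0.82  1.76]
```

```bash
cat >> h.py <<'E'
PHI=12
def rot(a): a=np.radians(a);c,s=np.cos(a),np.sin(a);return np.array([[c,0,s],[0,1,0],[-s,0,c]])
def toolR(yaw,lean): return frame(yaw,lean,0)[0]@rot(PHI), frame(yaw,lean,0)[1]
def tcp_for(M,R,Rp,depth=10): return M-depth*Rp[:,2]-3*R[:,2]   # M: mid of upper edge
def st(): print('t',get_clock(),'tcp',np.round(get_tcp_pos(),1),'F',np.round(get_contact_force(),1),'M',np.round(get_moment(),2),'op',round(get_opening(),1))
E
python3 - <<'E'
from h import *
M=np.array([528.8,-199.8,105.]);R,Rp=toolR(10.8,30)
R2,_=toolR(5.7,0)
for P in([590,230,230],[600,230,110]): q=solve_ik(P,R2);print(None if q is None else np.round(q,2))
T=tcp_for(M,R,Rp)
move_pose(T+90*Rp[:,2],R);st()
line_to(T+25*Rp[:,2],vel=120);st()
d=shot('wrist','w2')
line_to(T,vel=60);st()
E
python3 -c "
import cv2;a=cv2.imread('pics/w2.png');cv2.imwrite('pics/w2b.png',cv2.resize(a,(800,600)))"
```

```text
[-0.16  0.53 -0.25  1.64 -0.1   0.93 -0.22]
[-0.27  0.69 -0.1   1.69 -0.21  0.73 -0.09]
t 3.4333 tcp [ 488.3 -208.4  175.9] F [-1.2 -0.1  0.3] M [-0.25  0.47  0.04] op 85.3
t 4.125 tcp [ 520.  -202.1  121.2] F [ 0.7 -0.7 -0.9] M [-0.35  0.4  -0.01] op 85.6
t 4.7417 tcp [ 532.3 -199.5   98.5] F [-1.1  0.7 -0.6] M [-0.28  0.47 -0.02] op 85.2
```

View pics/w2b.png

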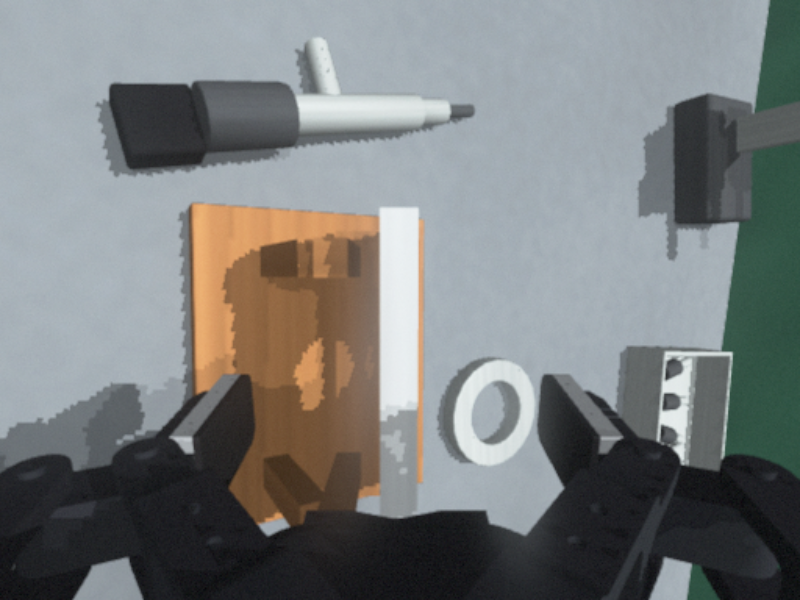

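The strip is centred between the fingers (u 399 against 395), so I close and lift out along the plate's +z.

Run:
```python
from h import *
close(70);st()
p=np.array(get_tcp_pos());_,Rp=toolR(10.8,30)
line_to(p+15*Rp[:,2],vel=50);st()
line_to(p+105*Rp[:,2],vel=120);st()
wait(.2);st()
d=shot('wrist','w3');a=cv2.imread('pics/w3.png');cv2.imwrite('pics/w3b.png',cv2.resize(a,(800,600)))
```

```text
t 5.4333 tcp [ 528.1 -200.6   96.7] F [-14.1  -3.1   2.5] M [-0.99  3.24  0.62] op 10.9
t 5.9 tcp [ 521.4 -202.1  110.4] F [ 0.3 -0.6 -3.4] M [-0.45  0.76 -0.03] op 10.8
t 6.8 tcp [ 476.6 -210.1  187.3] F [ 0.8 -0.5 -2.6] M [-0.49  0.74 -0.  ] op 10.7
t 7.0 tcp [ 476.6 -210.   187.1] F [ 0.4  0.3 -2. ] M [-0.48  0.73  0.01] op 10.7
```

View pics/w3b.png

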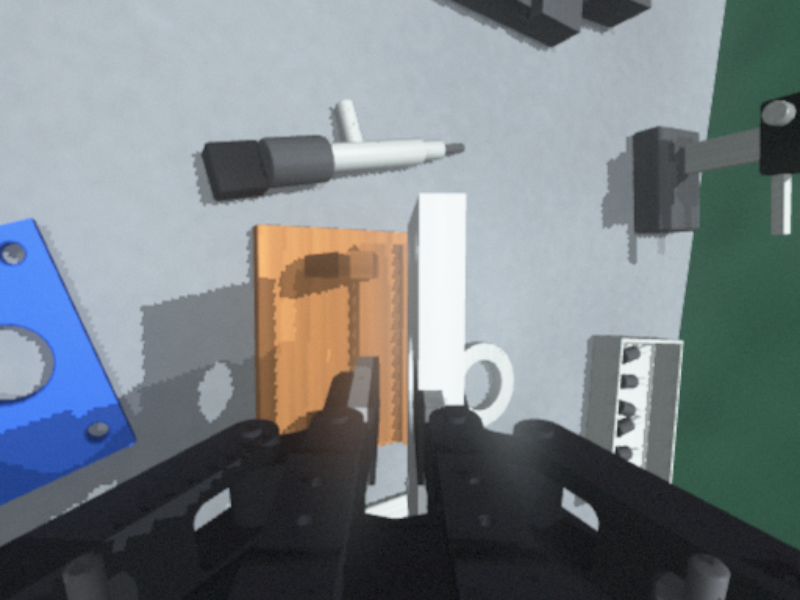

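The plate strip (u 418–466) sits right of the finger gap (378–425), so it may be skewed in the grip. I'll check from outside.

Run:
```python
from h import *
s=shot('side','side1');t=shot('top','top1')
out=[]
for n,d in(('side1',s),('top1',t)):
    a=cv2.imread(f'pics/{n}.png');u,v=proj(d,np.array(get_tcp_pos())+[20,0,-40]);print(u,v)
    u,v=int(u),int(v);c=a[max(v-45,0):v+45,max(u-45,0):u+45];out.append(cv2.resize(c,(398,398),interpolation=cv2.INTER_CUBIC))
cv2.imwrite('pics/c3.png',np.hstack(out))
```

```text
289.33207688243294 114.81837366719337
324.4131154088891 203.06706535897854
```

View pics/c3.png

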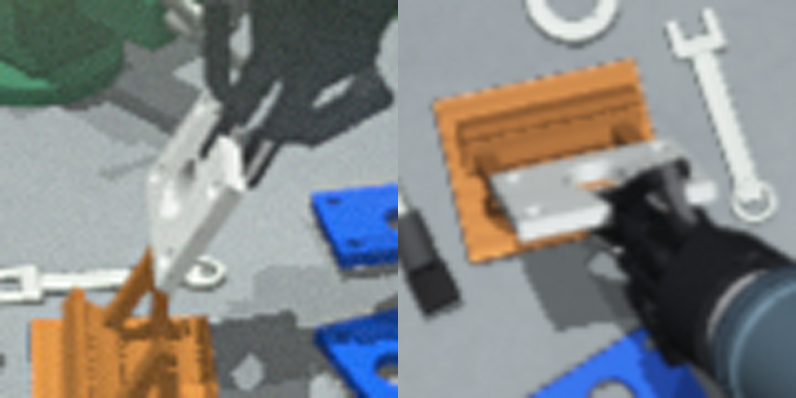

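Run:
```python
from h import *
p=np.array(get_tcp_pos());R=np.array(get_orientation());st()
Rn,Rp=toolR(10.8,30);print('R err',np.round(Rn.T@R,3).tolist())
M=p+3*R[:,2]+10*Rp[:,2]
for n,c0 in(('side1',(289-45,114-45)),('top1',(324-45,203-45))):
    d=load(n);print(n)
    for y in(60,-60):
        for z in(0,-80):
            print((y,z),[np.round((proj(d,M+Rp@np.array([x,y,z]))-c0)*398/90).tolist() for x in(-6,6)])
    print('grasp',(proj(d,p+3*R[:,2])-c0)*398/90,'tips',(proj(d,p+22*R[:,2])-c0)*398/90)
w=load('w3')
for y in(60,-60):
  print('wrist edge',y,[np.round(proj(w,M+Rp@np.array([x,y,0]))/.64).tolist() for x in(-6,6)])
print('wrist tips',[np.round(proj(w,p+R@np.array([x,y,22]))/.64).tolist() for x in (-11,11) for y in(-6,6)], 'lower edge',[np.round(proj(w,M+Rp@np.array([x,60,-80]))/.64).tolist() for x in(-6,6)])
```

```text
t 7.15 tcp [ 476.6 -210.2  187.3] F [ 0.5 -0.1 -2. ] M [-0.43  0.73 -0.04] op 11.0
R err [[1.0, -0.0, 0.001], [0.0, 1.0, -0.0], [-0.001, 0.0, 1.0]]
side1
(60, 0) [[261.0, 199.0], [243.0, 190.0]]
(60, -80) [[187.0, 300.0], [169.0, 292.0]]
(-60, 0) [[243.0, 92.0], [227.0, 84.0]]
(-60, -80) [[175.0, 190.0], [158.0, 182.0]]
grasp [233.98099757 152.11018595] tips [217.6646207  179.39241078]
top1
(60, 0) [[121.0, 260.0], [119.0, 242.0]]
(60, -80) [[92.0, 208.0], [90.0, 191.0]]
(-60, 0) [[316.0, 217.0], [314.0, 199.0]]
(-60, -80) [[272.0, 168.0], [271.0, 152.0]]
grasp [212.63178367 222.76321674] tips [197.64101168 212.13982435]
wrist edge 60 [[376.0, 194.0], [423.0, 194.0]]
wrist edge -60 [[378.0, 641.0], [422.0, 641.0]]
wrist tips [[381.0, 415.0], [417.0, 415.0], [380.0, 352.0], [418.0, 352.0]] lower edge [[384.0, 226.0], [412.0, 226.0]]
```

Run:
```python
import cv2
a=cv2.imread('pics/w3.png')[195:345,200:330];b=cv2.imread('pics/side1.png')[75:145,260:325]
a=cv2.resize(a,(520,600),interpolation=cv2.INTER_CUBIC);b=cv2.resize(b,(279,300),interpolation=cv2.INTER_CUBIC)
import numpy as np
b=np.vstack([b,np.zeros((300,279,3),np.uint8)])
c=np.clip(np.hstack([a,b]).astype(float)*1.5+15,0,255).astype(np.uint8)
cv2.imwrite('pics/c4.png',c)
```

```text
(no output)
```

View pics/c4.png

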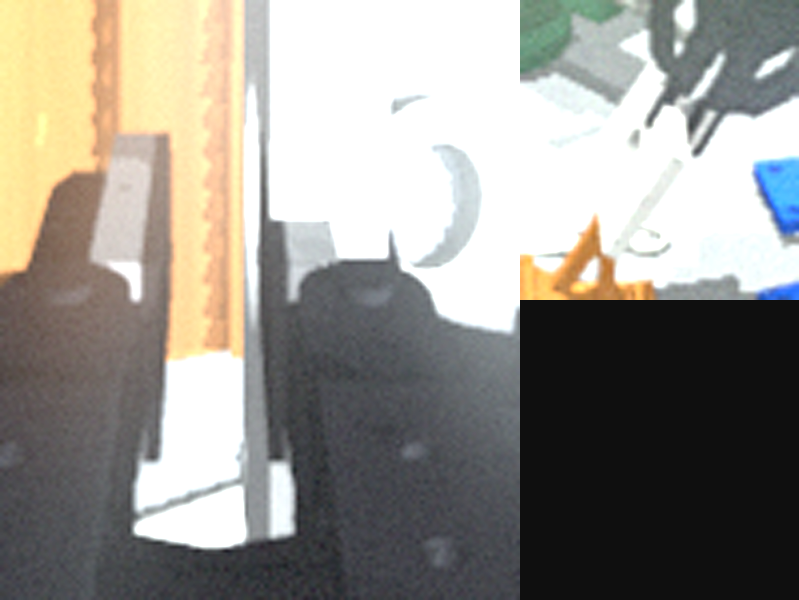

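```bash
cat >> h.py <<'E'
def strip(name):
    d=shot('wrist',name);g=cv2.imread(f'pics/{name}.png').mean(2)
    r=[]
    for v in (140,165,190,215): 
        m=np.where(g[v,235:330]>222)[0]+235; r.append((v,m.min(),m.max()) if len(m) else (v,))
    print(r);return d
E
python3 - <<'E'
from h import *
st();strip('w4')
close(30);st();strip('w5')
close(110);st();strip('w6')
g=cv2.imread('pics/w6.png').mean(2);print(g[260,230:300].astype(int))
E
```

```text
t 7.15 tcp [ 476.6 -210.2  187.3] F [ 0.5 -0.1 -2. ] M [-0.43  0.73 -0.04] op 11.0
[(140, np.int64(269), np.int64(297)), (165, np.int64(268), np.int64(297)), (190, np.int64(268), np.int64(297)), (215, np.int64(268), np.int64(297))]
t 7.4167 tcp [ 476.6 -210.4  187.6] F [-0.4 -0.7 -2.8] M [-0.44  0.77 -0.02] op 11.2
[(140, np.int64(269), np.int64(297)), (165, np.int64(268), np.int64(297)), (190, np.int64(268), np.int64(297)), (215, np.int64(268), np.int64(297))]
t 7.6833 tcp [ 476.6 -210.4  187.7] F [-0.5  0.4 -2.2] M [-0.48  0.79 -0.02] op 10.3
[(140, np.int64(269), np.int64(297)), (165, np.int64(268), np.int64(297)), (190, np.int64(268), np.int64(297)), (215, np.int64(268), np.int64(296))]
[146 147 147 147 149 128  84  80  80  76  79  77  70 105 144 143 143 145
 145 148 149 143 121 118 120 111 111 131 149 149 134 135 184 166  58  53
  60  57  58  59  66  89 107 108 109 106 109 110 110 107 109 108 107  94
  67  58  60  60  59  60  57  63  60  64  67  64  63  66  88 177]
```

The opening responds to grip force, yet the wrist and side pictures both show the plate about 11 mm off the pad centre. That isn't a sound grasp, so I'll set it back in the rest (allowing for the offset), reopen and regrasp gently.

Run:
```python
from h import *
M=np.array([528.8,-199.8,105.]);R,Rp=toolR(10.8,30)
T=tcp_for(M,R,Rp)-11*Rp[:,0]
line_to(T+100*Rp[:,2]+2*Rp[:,0],vel=100)
line_to(T+12*Rp[:,2]+2*Rp[:,0],vel=120);st()
for k,x in((6,2),(2,1),(0,0)):
    line_to(T+k*Rp[:,2]+x*Rp[:,0],vel=30);st()
    if np.linalg.norm(get_contact_force())>15: break
strip('w7')
```

```text
t 8.8667 tcp [ 518.8 -202.6  105.1] F [ 0.1  0.3 -1.5] M [-0.47  0.75 -0.01] op 10.3
t 9.2167 tcp [ 521.8 -201.8   99.6] F [ 0.1 -1.3 -2. ] M [-0.45  0.75 -0.02] op 9.9
t 9.5 tcp [ 523.2 -201.7   95.6] F [ 1.5 -0.2 -2.1] M [-0.47  0.46 -0.11] op 10.5
t 9.75 tcp [ 523.7 -201.6   94.1] F [-2.  -0.4  5.9] M [-0.04  0.09  0.  ] op 10.0
[(140, np.int64(269), np.int64(297)), (165, np.int64(268), np.int64(297)), (190, np.int64(268), np.int64(297)), (215, np.int64(268), np.int64(296))]
```

Run:
```python
from h import *
_,Rp=toolR(10.8,30)
gripper_open();st()
p=np.array(get_tcp_pos());line_to(p+33*Rp[:,2]+11*Rp[:,0],vel=100);wait(.2);st()
d=strip('w8')
a=cv2.imread('pics/w8.png');cv2.imwrite('pics/w8b.png',cv2.resize(a,(800,600),interpolation=cv2.INTER_CUBIC))
```

```text
t 10.5167 tcp [ 523.  -201.5   93.3] F [ 0.1 -0.4 -0.4] M [-0.27  0.42 -0.02] op 85.5
t 11.2167 tcp [ 515.9 -202.6  126.8] F [-0.   0.1  0. ] M [-0.3   0.5   0.02] op 85.3
[(140, np.int64(245), np.int64(267)), (165, np.int64(245), np.int64(267)), (190, np.int64(245), np.int64(267)), (215, np.int64(246), np.int64(267))]
```

View pics/w8b.png

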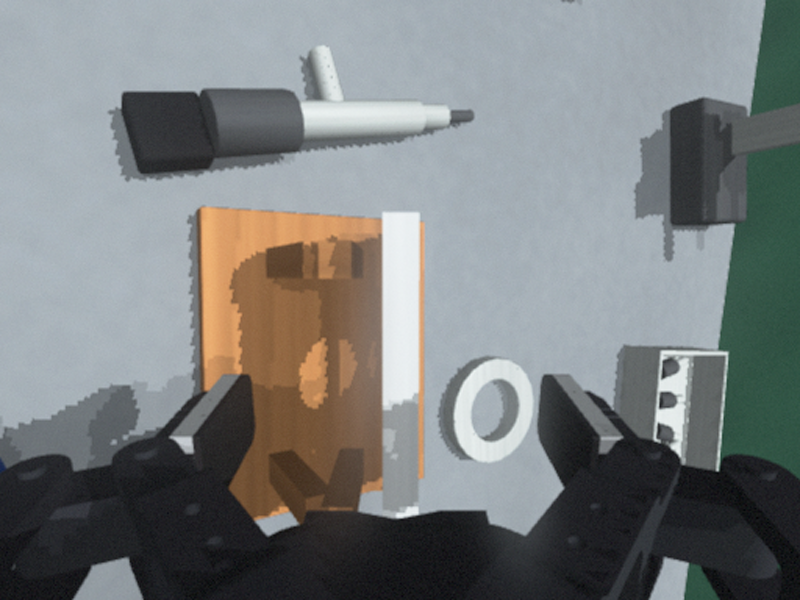

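The plate is back square in the rest (strip u 382–420, centred), and the injector, ring and rest are unchanged. I regrasp with a soft close and check before lifting.

Run:
```python
from h import *
M=np.array([528.8,-199.8,105.]);R,Rp=toolR(10.8,30)
T=tcp_for(M,R,Rp,8)
line_to(T,R,vel=80);wait(.2);st();strip('x1')
close(20);st();wait(.3);st();d=strip('x2')
Mn=np.array(get_tcp_pos());Rr=np.array(get_orientation())
print('expect u',[proj(d,Mn+3*Rr[:,2]+8*Rp[:,2]+Rp@np.array([x,40,0]))[0] for x in(-6,6)])
g=cv2.imread('pics/x2.png').mean(2);print(g[250,225:305].astype(int))
```

```text
t 12.0 tcp [ 531.4 -200.2  101. ] F [ 0.9 -0.5 -0.2] M [-0.31  0.45  0.03] op 85.6
[(140, np.int64(242), np.int64(269)), (165, np.int64(242), np.int64(269)), (190, np.int64(242), np.int64(269)), (215, np.int64(242), np.int64(269))]
t 12.8583 tcp [ 528.7 -200.4   99.1] F [-7.8 -1.8  0.9] M [-0.79  2.28  0.32] op 12.8
t 13.1583 tcp [ 528.7 -200.4   99.1] F [-7.4 -2.9 -0.5] M [-0.86  2.21  0.33] op 12.4
[(140, np.int64(269), np.int64(297)), (165, np.int64(269), np.int64(297)), (190, np.int64(269), np.int64(297)), (215, np.int64(269), np.int64(297))]
expect u [np.float64(240.87953986844002), np.float64(269.92009988338236)]
[127 126 126 126 128 124 128 127 124  97  76  73  74  72  76  75  86 102
 103 103 106 108 106 110 108 110 109 108 112 114 115 107 115 179 225 226
 225 214 161 105 104 103 101  84  63  64  61  93 127 138 136 135 136 136
 135 137 135 136 137 178 238 249 249 248 249 248 248 247 247 247 247 239
 184  90 111 119 116 124 122 124]
```

Run:
```python
from h import *
shot('side','side2')
d=load('side2');u,v=map(int,proj(d,get_tcp_pos()));print(u,v,proj(d,get_tcp_pos()))
a=cv2.imread('pics/x2.png')[205:325,210:320];b=cv2.imread('pics/side2.png')[v-25:v+35,u-28:u+22]
a=cv2.resize(a,(500,545),interpolation=cv2.INTER_CUBIC);b=cv2.resize(b,(300,360),interpolation=cv2.INTER_CUBIC)
b=np.vstack([b,np.zeros((185,300,3),np.uint8)])
c=(255*(np.hstack([a,b])/255.)**.6).astype(np.uint8)
cv2.imwrite('pics/c5.png',c)
```

```text
276 130 [276.58241351 130.77184235]
```

View pics/c5.png

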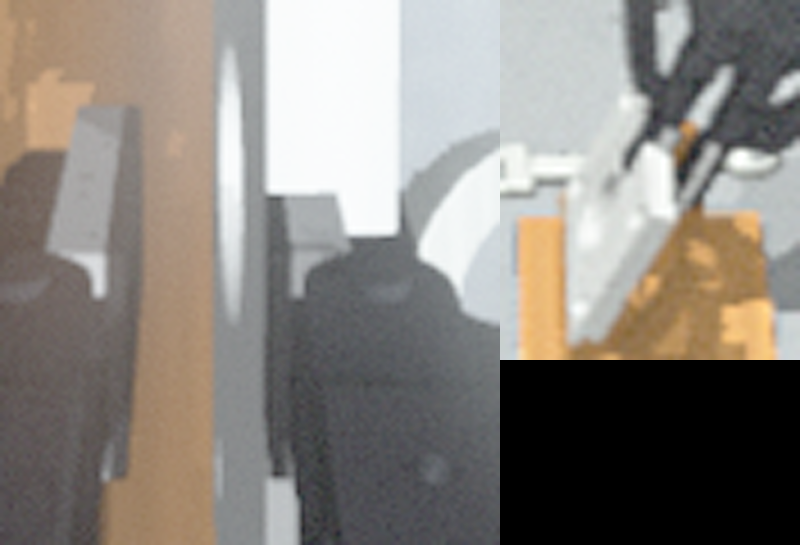

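The crop shows the right pad's inner face lying on the plate's underside plane, with a ~12 mm free gap to the left pad. So the gripped body effectively sits ~11 mm to −x of the visible plate, and the same offset came up twice. I'll test this by centring the jaws 11 mm to −x and seeing whether the closing then disturbs nothing.

Run:
```python
from h import *
M=np.array([528.8,-199.8,105.]);R,Rp=toolR(10.8,30)
gripper_open();
T=tcp_for(M,R,Rp,8)-11*Rp[:,0]
line_to(T,R,vel=60);wait(.2);st();strip('y1')
close(60);wait(.2);st();strip('y2')
```

```text
t 14.4917 tcp [ 522.2 -201.7   95.2] F [-0.7 -0.6  0. ] M [-0.32  0.44  0.06] op 85.4
[(140, np.int64(266), np.int64(294)), (165, np.int64(266), np.int64(294)), (190, np.int64(266), np.int64(294)), (215, np.int64(266), np.int64(294))]
t 15.4083 tcp [ 522.1 -201.8   95.2] F [-1.7 -0.9  3.4] M [-0.2   0.61 -0.  ] op 11.2
[(140, np.int64(268), np.int64(297)), (165, np.int64(268), np.int64(296)), (190, np.int64(268), np.int64(296)), (215, np.int64(268), np.int64(296))]
```

Confirmed: with the jaws at −11 mm, closing moves the plate only 1 mm with no side load. The grip offset is a repeatable ~11.4 mm, which I'll carry through. Next: lift and transfer.

```bash
cat >> h.py <<'E'
YAW=5.7;OFF=11.4;ex=rz(YAW)[:,0];ey=rz(YAW)[:,1]
xc=ex[:2]@np.array([628.6,216.3])-16; yc=ey[:2]@np.array([560.3,304.1])-80+0   # stop centre -10 -> face, -60 half... 
yc=ey[:2]@np.array([560.3,304.1])-70
R2,Rp2=toolR(YAW,0)
def place(dx,dy,dz,off=OFF): # plate pose relative to nominal corner home (mm, fence axes)
    M=(xc+dx)*ex+(yc+dy)*ey+np.array([0,0,110+dz]); return tcp_for(M,R2,Rp2,8)-off*Rp2[:,0]
E
python3 - <<'E'
from h import *
p=np.array(get_tcp_pos());_,Rp=toolR(10.8,30)
line_to(p+15*Rp[:,2],vel=50);st()
line_to(p+100*Rp[:,2],vel=130);st()
print(np.round(place(-25,-25,90)))
move_pose(place(-25,-25,90),R2);wait(.3);st();print(np.round(get_joint_pos(),2))
d=strip('z1')
Mn=np.array(get_tcp_pos());print('expect u,v',[proj(d,Mn+3*R2[:,2]+8*Rp2[:,2]+Rp2@np.array([x+OFF,60,0])) for x in(-6,6)])
g=cv2.imread('pics/z1.png').mean(2);print('top end',[ (v,int(g[v,282])) for v in range(112,132)])
for n in('side','top'): shot(n,n+'3')
# project bars in the wrist image
for dx in(6,26):
    for dy in(-60,60): P=(xc+dx)*ex+(yc+dy)*ey;P[2]=70;print('fence pt',proj(d,P))
for dx in(-60,0): P=(xc+dx)*ex+(yc+60)*ey;P[2]=70;print('stop face',proj(d,P))
a=cv2.imread('pics/z1.png');cv2.imwrite('pics/z1b.png',cv2.resize(a,(800,600),interpolation=cv2.INTER_CUBIC))
E
```

```text
t 15.9083 tcp [ 514.5 -203.4  108.4] F [ 1.7 -0.3 -1.6] M [-0.35  0.48 -0.09] op 11.0
t 16.7083 tcp [ 472.8 -210.8  181.4] F [ 0.   0.4 -2.6] M [-0.53  0.72  0.04] op 10.9
[577. 210. 195.]
t 18.6 tcp [576.8 208.7 194.9] F [-0.5 -0.3 -2.4] M [-0.27  0.01  0.03] op 10.8
[-0.22  0.53 -0.13  1.72 -0.19  0.85 -0.11]
[(140, np.int64(269), np.int64(324)), (165, np.int64(269), np.int64(324)), (190, np.int64(268), np.int64(323)), (215, np.int64(268), np.int64(323))]
expect u,v [array([267.509522 , 123.8566147]), array([296.92368527, 123.78143142])]
top end [(112, 242), (113, 241), (114, 242), (115, 243), (116, 243), (117, 212), (118, 131), (119, 102), (120, 104), (121, 103), (122, 101), (123, 103), (124, 123), (125, 216), (126, 242), (127, 243), (128, 244), (129, 242), (130, 243), (131, 242)]
fence pt [303.65727006 261.96705692]
fence pt [304.6120455  119.29534676]
fence pt [327.15800289 261.90677123]
fence pt [328.72883033 119.23371091]
stop face [225.02610344 119.49874649]
stop face [297.37699488 119.31383755]
```

Run:
```python
from h import *
g=cv2.imread('pics/z1.png').mean(2)
for v in(135,200): print(v,g[v,264:332].astype(int))
close(100)
line_to(place(-20,-20,25),vel=120);line_to(place(-20,-20,4),vel=40);wait(.2);st()
f0=np.array(get_contact_force());z=4
while z>-6:
    z-=1;line_to(place(-20,-20,z),vel=20);F=np.mean([get_contact_force() for _ in range(3)],0)
    if F[2]-f0[2]>4: break
print('z',z);wait(.2);st()
```

```text
135 [125 119 113 146 212 241 241 242 241 241 242 242 241 242 242 242 242 242
 242 242 243 243 242 243 242 243 243 244 243 243 243 243 236 187 108 108
 110 130 201 238 239 239 240 240 240 240 241 241 241 240 239 239 238 238
 238 236 238 237 236 238 236 209 127 124 126 124 125 120]
200 [108 108 107 159 229 241 241 242 242 242 242 242 242 242 243 243 242 243
 243 243 244 242 242 243 243 242 243 243 242 243 243 243 222 127 106 108
 108 159 224 236 237 237 237 237 236 237 238 238 238 237 236 233 233 232
 231 231 232 233 234 234 217 141 136 128 131 132 130 126]
t 20.5333 tcp [581.3 215.2 109.2] F [-0.6 -0.6 -2. ] M [-0.33 -0.09  0.02] op 10.1
z -1
t 21.9833 tcp [581.4 215.2 104.4] F [-1.5 -1.   3.9] M [-0.3   0.25 -0.01] op 10.3
```

Fence and strip are parallel in the wrist rows to within about 0.5°. The plate stands on the surface at z ≈ nominal −1 mm. Now I press into the fence, then the stop.

Run:
```python
from h import *
f0=np.array(get_contact_force())
def F(): 
    w=np.mean([ (wait(.03),get_contact_force())[1] for _ in range(4)],0)-f0; return np.array([w@ex,w@ey,w[2]])
z=-2;x=-6;y=-20
line_to(place(x,y,z),vel=40);print(F())
while x<10:
    x+=1;line_to(place(x,y,z),vel=20);f=F()
    if f[0]<-7: break
print('x',x,f.round(1));st()
y=-4;line_to(place(x,y,z),vel=40);print('y-4',F().round(1))
while y<14:
    y+=1;line_to(place(x,y,z),vel=20);f=F()
    if f[1]<-9: break
print('y',y,f.round(1));st()
while x<14 and F()[0]>-9: x+=1;line_to(place(x,y,z),vel=20)
wait(.3);print('x',x,F().round(1));st()
p=np.array(get_tcp_pos());print('cmd-act in fence axes',[round(float((place(x,y,z)-p)@e),1) for e in(ex,ey,[0,0,1])],'act dx,dy',[(p-place(0,0,0))@e for e in(ex,ey,[0,0,1])])
print(np.round(np.degrees(cv2.Rodrigues(R2.T@np.array(get_orientation()))[0].ravel()),2))
for n in('side','top','wrist'): shot(n,n+'9')
a=cv2.imread('pics/side9.png');d=load('side9');u,v=map(int,proj(d,p+[0,0,-40]))
print(u,v);b=cv2.resize(a[v-55:v+45,u-66:u+67],(800,600),interpolation=cv2.INTER_CUBIC);cv2.imwrite('pics/side9c.png',b)
```

```text
[-6.90902318 -0.24646927 13.04262078]
x -5 [-9.1 -1.3 15.5]
t 23.0 tcp [593.6 217.7 104.3] F [-10.4  -3.3  19.5] M [-0.05  2.78  0.42] op 10.5
y-4 [ 1.8 -1.7  4.7]
y 6 [  0.7 -10.2   9.6]
t 27.5167 tcp [596.2 238.4 104.3] F [  1.4 -10.9  13.2] M [-1.74  0.2   0.16] op 10.6
x 0 [ -9.6 -13.6  20.4]
t 30.0 tcp [597.7 238.5 104.3] F [ -9.7 -15.8  23.7] M [-1.99  2.76  0.83] op 10.4
cmd-act in fence axes [1.2, 4.3, -1.4] act dx,dy [np.float64(-1.1504781779232078), np.float64(1.67106411677417), np.float64(-0.5995435307946906)]
[ 0.2  -0.26  0.11]
215 258
```

View pics/side9c.png

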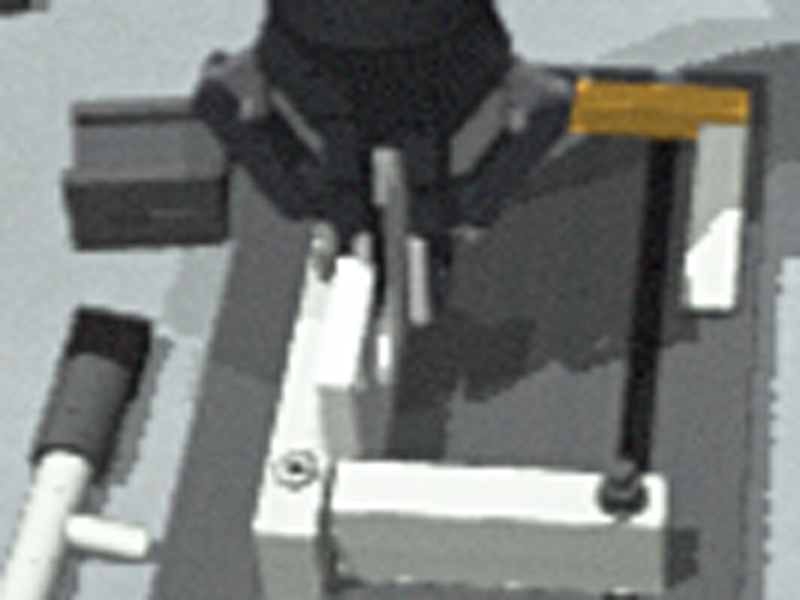

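The view shows the plate upright in the corner, its near end at the stop (350,460) and its face along the fence (325,390). The nut, square and V-block are untouched. Fz rose during the x push, so I'll ease the down-force and verify that both contacts are hard stops rather than friction.

Run:
```python
from h import *
def F(): 
    w=np.mean([ (wait(.03),get_contact_force())[1] for _ in range(4)],0); return np.array([w@ex,w@ey,w[2]])
def rep(c):
    line_to(place(*c),vel=20);wait(.15);p=np.array(get_tcp_pos());q=p-place(0,0,0)
    print(c,'F',F().round(1),'act',[round(float(q@e),2) for e in(ex,ey,[0,0,1])])
d=load('wrist9');g=cv2.imread('pics/wrist9.png').mean(2)
def P(dx,dy,z): 
    P=(xc+dx)*ex+(yc+dy)*ey;P[2]=z;return proj(d,P)
print('pred strip R',P(6,20,110),'fence R if flush',P(26,20,70),'stop face',P(0,60,70),'plate end',P(0,60,110))
for v in(140,165): print(v,g[v,262:335].astype(int))
print('col',g[100:135,285].astype(int))
rep((0,6,-2));rep((0,6,-.5));rep((2,6,-.5));rep((4,6,-.5));rep((4,7,-.5))
```

```text
pred strip R [299.57472468 226.13351535] fence R if flush [325.46094961 213.68395387] stop face [277.80642061 139.60818518] plate end [285.42180732 128.24595012]
140 [110 113 115 115 113 181 238 238 239 238 239 238 239 238 239 239 240 239
 240 239 239 240 241 239 239 240 239 239 239 240 240 239 239 239 237 211
 134 135 142 132 127 140 152 148 180 219 225 234 234 232 233 233 235 235
 234 235 235 233 221 163 123 123 120 121 119 121 118 118 115 115 111 115
 115]
165 [122 113 114 126 135 181 237 238 238 239 237 237 239 238 238 239 240 240
 238 240 240 240 240 239 240 239 239 239 240 239 239 240 240 240 236 229
 235 238 239 240 238 237 235 234 235 235 235 234 233 232 232 231 233 234
 235 233 234 233 217 147 130 127 125 127 125 126 124 124 122 122 115 116
 115]
col [193 195 196 196 196 196 196 197 200 196 200 200 196 199 201 202 201 202
 200 206 205 205 207 204 213 230 239 238 240 239 238 239 239 240 239]
(0, 6, -2) F [-11.8 -14.4  24.2] act [-1.15, 1.66, -0.63]
(0, 6, -0.5) F [ -7.3 -11.8  12.9] act [-1.07, 1.73, -0.5]
(2, 6, -0.5) F [ -9.7 -12.7  15.9] act [-0.18, 1.66, -0.6]
(4, 6, -0.5) F [-12.8 -13.3  19. ] act [0.82, 1.73, -0.55]
(4, 7, -0.5) F [-13.4 -15.6  21.1] act [0.86, 1.72, -0.54]
```

Run:
```python
from h import *
shot('wrist','wf');st()
print('rot',np.round(np.degrees(cv2.Rodrigues(R2.T@np.array(get_orientation()))[0].ravel()),2))
def cross(r,lo,hi,up,t=190):
    for u in range(lo,hi):
        a,b=r[u],r[u+1]
        if (a<t<=b if up else a>=t>b): return round(u+(t-a)/(b-a),2)
for n in('wrist9','wf'):
    d=load(n);g=cv2.imread(f'pics/{n}.png').mean(2)
    for v in(142,150,200): print(n,v,'stripL',cross(g[v],262,285,1),'stripR',cross(g[v],285,310,0),'fenceR',cross(g[v],310,335,0))
    print('end v',cross(g[:,285],110,135,1,220))
# side view: near-end upper corners and lean check
for n in('side9',): 
    d=load(n)
    p=(xc-2)*ex+(yc+1.7)*ey
    for z in(30,70,110): print(z,[np.round(proj(d,np.r_[(p+x*ex+60*ey)[:2],z]),1).tolist() for x in(-6,6)])
g=cv2.imread('pics/side9.png').mean(2)
u0,v0=215-66,258-55
for v in (268,271,274,277): print(v,g[v,196:222].astype(int))
```

```text
t 32.8667 tcp [599.6 238.8 104.4] F [-12.3 -16.8  20.6] M [-2.42  3.28  1.24] op 10.3
rot [ 0.46 -0.36  0.11]
wrist9 142 stripL 267.14 stripR None fenceR 320.53
wrist9 150 stripL 267.16 stripR None fenceR 320.63
wrist9 200 stripL 267.22 stripR None fenceR 320.11
end v 124.4
wf 142 stripL 266.69 stripR None fenceR 317.35
wf 150 stripL 266.7 stripR None fenceR 317.21
wf 200 stripL 267.01 stripR None fenceR 316.58
end v 120.1
30 [[210.3, 291.3], [204.6, 291.0]]
70 [[208.9, 279.3], [203.0, 279.0]]
110 [[207.3, 266.7], [201.3, 266.3]]
268 [240 250 244 244 249 224 168 156 160 165 166 131 121 107 103 100 109 109
  82  62  52  53  55  59  57  58]
271 [247 246 244 246 248 230 179 157 163 168 170 145 121 103 105 107 105 102
  75  56  60  56  65  64  69  69]
274 [247 243 245 246 242 233 194 162 162 165 166 159 128 104 103 104 108  87
  74  66  65  70  68  70  70  67]
277 [246 246 250 251 241 236 213 175 160 162 161 161 145 116 105 106 103  79
  67  69  67  68  63  65  68  64]
```

Fx/Fz stays at about 0.6, so table friction could be mimicking fence contact. I'll unload the down-force and see whether Fx survives.

```bash
cat >> h.py <<'E'
def FF(): 
    w=np.mean([ (wait(.03),get_contact_force())[1] for _ in range(4)],0); return np.array([w@ex,w@ey,w[2]])
def rep(c):
    line_to(place(*c),vel=20);wait(.15);q=np.array(get_tcp_pos())-place(0,0,0);f=FF()
    print(c,'F',f.round(1),'act',[round(float(q@e),2) for e in(ex,ey,[0,0,1])],'op',round(get_opening(),1));return f
def cross(r,lo,hi,up,t=190):
    for u in range(lo,hi):
        a,b=r[u],r[u+1]
        if (a<t<=b if up else a>=t>b): return round(u+(t-a)/(b-a),2)
def look(n):
    shot('wrist',n);g=cv2.imread(f'pics/{n}.png').mean(2)
    print([(v,cross(g[v],262,285,1),cross(g[v],310,335,0)) for v in(150,200)])
E
python3 - <<'E'
from h import *
for z in(1,2.5,4):
    f=rep((4,7,z))
    if f[2]<3: break
look('q1')
E
```

```text
(4, 7, 1) F [ -7.5 -12.1   8.2] act [1.56, 1.91, -0.29] op 10.4
(4, 7, 2.5) F [ -4.7 -10.    0.1] act [1.87, 2.03, 0.31] op 10.1
[(150, np.float64(267.14), np.float64(315.06)), (200, np.float64(267.17), np.float64(314.27))]
```

Run:
```python
from h import *
def xat(d,u,v,z): return ex@(lambda P:np.r_[P[:2],0])(onz(d,u,v,z))-xc
for n in('z1','wrist9','wf','q1'):
    d=load(n);g=cv2.imread(f'pics/{n}.png').mean(2);zz=200 if n=='z1' else 110
    for v in(150,200):
        L=cross(g[v],262,285,1);Rr=cross(g[v],310,335,0)
        a=xat(d,L,v,zz);b=xat(d,Rr,v,70);o=[n,v,'plate x',round(a+6,2),'fenceR',round(b,2),'gap to flush',round(b-20-(a+12),2)]
        if n=='z1': o+=['fenceL',round(xat(d,cross(g[v],298,308,1),v,70),2)]
        print(*o)
```

```text
z1 150 plate x -24.87 fenceR 23.01 gap to flush 21.88 fenceL 3.63
z1 200 plate x -24.94 fenceR 23.07 gap to flush 22.01 fenceL 3.81
wrist9 150 plate x -1.39 fenceR 23.0 gap to flush -1.6
wrist9 200 plate x -1.36 fenceR 23.01 gap to flush -1.63
wf 150 plate x 0.38 fenceR 22.92 gap to flush -3.46
wf 200 plate x 0.54 fenceR 22.89 gap to flush -3.64
q1 150 plate x 1.7 fenceR 23.18 gap to flush -4.53
q1 200 plate x 1.73 fenceR 23.03 gap to flush -4.7
```

The fence is contacted: its measured face is at x = 3.7, and the plate's top edge is past flush, so the top is leaning over it. I'll measure the lean from the lower edge of the −x face in the wrist view, and from the side view.

Run:
```python
from h import *
shot('side','sq1')
def pt(d,x,y,z): P=x*ex+y*ey;P[2]=z;return proj(d,P)
for n,zt in(('z1',200),('wrist9',110),('q1',110)):
    d=load(n);g=cv2.imread(f'pics/{n}.png').mean(2);a=cv2.imread(f'pics/{n}.png')
    v=150;L=cross(g[v],262,285,1);T=onz(d,L,v,zt);x=ex[:2]@T[:2]
    # upright prediction of lower edge on -x face: choose y so that it falls on row v
    ys=np.linspace(100,400,600);vv=[pt(d,x,y,zt-80) for y in ys];k=np.argmin([abs(q[1]-v) for q in vv])
    print(n,'top u',L,'lower edge pred u',vv[k].round(1),'y rel end',round(ys[k]-yc-61.7,1));print(g[v,236:272].astype(int))
g=cv2.imread('pics/sq1.png').mean(2);d=load('sq1')
for x in(-8,-4): print('side pred',x,[np.round(pt(d,xc+x,yc+61.7,z),1).tolist() for z in(110,90,72)])
for v in range(266,281,2): print(v,g[v,194:214].astype(int))
```

```text
z1 top u 267.61 lower edge pred u [261.9 149.7] y rel end -31.0
[111 110 111 113 112 113 115 119 119 117 114 119 119 120 121 118 123 120
 119 120 120 122 123 129 128 126 121 118 114 113 120 153 213 241 241 241]
wrist9 top u 267.16 lower edge pred u [262.1 149.9] y rel end -3.9
[ 91  93  91  93  94  90  94  92  93  97  94  96  98  99 102 105 106 106
 105 106 109 106 106 106 103 107 115 117 113 123 130 181 238 238 238 238]
q1 top u 267.14 lower edge pred u [262.3 150.4] y rel end -3.9
[ 90  87  92  93  93  93  94  95  97  96 102 107 104 106 106 107 105 105
 107 108 107 108 108 108 108 106 107 115 116 120 126 182 238 239 238 240]
side pred -8 [[207.3, 266.7], [208.1, 273.1], [208.8, 278.7]]
side pred -4 [[205.3, 266.5], [206.1, 273.0], [206.8, 278.6]]
266 [ 89  98 203 247 245 250 251 253 255 255 255 249 187 136 113 105 130 135
 112  77]
268 [101 123 240 249 246 230 178 155 158 161 156 140 123 112 108 107 109 109
  96  68]
270 [107 190 245 247 247 249 209 160 157 158 164 163 129 107 101 105 105 108
  86  59]
272 [106 236 250 244 246 249 216 167 160 160 168 167 136 109 101 106 111 107
  90  67]
274 [161 242 247 244 244 241 218 175 160 161 163 163 140 115 106 106 105  96
  75  74]
276 [232 250 245 246 248 239 227 183 156 155 162 160 150 121 104 104 103  88
  68  72]
278 [240 248 225 190 183 167 168 158 160 160 155 162 159 121  95  96  98  76
  58  61]
280 [198 207 178 122 101 191 192 186 246 194 154 241 252 247 246 246 250 254
 255 255]
```

Side and wrist views agree the plate is upright, and that it kept translating past the fence's visual face. Together with the finger appearing "inside" the plate, this means the physical plate lies ~11 mm to −x of its picture. The Fx so far was table friction, so the true fence contact should come at dx ≈ +9. I continue gently, with little down-force, until a hard stop.

Run:
```python
from h import *
rep((4,3,2));x=4
prev=None
while x<18:
    x+=1;f=rep((x,3,2))
    if f[0]<-14: break
print(get_clock())
```

```text
(4, 3, 2) F [-0.6 -5.4 -5.1] act [3.62, 1.87, 1.32] op 10.5
(5, 3, 2) F [-1.8 -5.9 -4.3] act [4.29, 1.85, 1.36] op 10.3
(6, 3, 2) F [-2.1 -5.6 -3.5] act [5.22, 1.85, 1.39] op 10.4
(7, 3, 2) F [-1.8 -5.9 -2.9] act [6.23, 1.84, 1.39] op 10.1
(8, 3, 2) F [-2.5 -5.9 -2.9] act [7.28, 1.88, 1.44] op 10.4
(9, 3, 2) F [-2.3 -6.1 -3. ] act [8.29, 1.86, 1.45] op 10.2
(10, 3, 2) F [-2.2 -6.4 -3.4] act [9.32, 1.86, 1.47] op 10.3
(11, 3, 2) F [-4.1 -6.1 -1.5] act [9.62, 1.86, 1.38] op 10.3
(12, 3, 2) F [-7.  -6.8  1.2] act [9.74, 1.85, 1.33] op 10.2
(13, 3, 2) F [-9.3 -7.5  4. ] act [9.85, 1.87, 1.28] op 10.4
(14, 3, 2) F [-12.4  -8.    5.7] act [9.98, 1.8, 1.22] op 10.4
(15, 3, 2) F [-14.3  -8.5   8.1] act [10.1, 1.83, 1.16] op 10.6
40.5333
```

Hard stop at 9.5 mm: force rises ~2.5 N/mm with almost no travel. The end stop is hard at 1.85. Settle downward, final check and hand in.

Run:
```python
from h import *
rep((14,5,.5));f=rep((14,6,-.5))
print('rot',np.round(np.degrees(cv2.Rodrigues(R2.T@np.array(get_orientation()))[0].ravel()),2))
wait(.5);print(FF().round(1),np.abs(get_qvel()).max().round(4));st()
ok=f[0]<-6 and f[1]<-6 and get_clock()<48
if ok: hand_in();print('handed in')
```

```text
(14, 5, 0.5) F [-13.4 -12.5   8.8] act [10.02, 1.92, -0.21] op 10.3
(14, 6, -0.5) F [-16.5 -16.   17.4] act [10.02, 1.89, -0.42] op 10.7
rot [ 0.54 -0.29  0.13]
[-16.7 -15.9  17. ] 0.0013
t 42.2667 tcp [608.8 239.8 104.5] F [-15.  -16.9  16.9] M [-3.1   3.55  0.81] op 10.6
the job is handed in; nothing more can be done
handed in
```

I took the aluminium plate out of the rest, stood it on the marking-out plate, and pressed it into the corner. I handed it in at 42.3 s, still gripped at 100 N.

**Last checks**
- **Forces:** about 17 N against the fence, 16 N against the end stop and 17 N downward. These are wrist readings, so table friction is part of each figure.
- **Hard stops:** pushing towards the fence, force rose about 2.5 N per mm with almost no travel. The end stop also held firm.
- **Attitude and rest:** the tool was within about 0.6° of upright and square, and the joints were at rest (0.001 rad/s). I did not measure the plate's own angle again after the final press.

**What failed or disagreed**
- **First grasp:** the plate sat about 11 mm off the jaw centre, so I put it back and closed again gently. It showed the same offset, so I took the final grip with the jaws shifted 11 mm.
- **First fence press:** this turned out to be table friction, not the fence.
- **Pictures against contact:** touch and force put the plate about 11 mm to the −x side of where the cameras show it. By camera alone it would overlap the fence by about 12 mm. I trusted contact, since gripping, fence contact and the return to the rest all fitted that offset, but I never found its cause.
- **Bystanders:** none looked moved in the last pictures I viewed, but I took no final picture after the last press.

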